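Lock the clamp stud against the tube in the welding fixture

TASK

Take the clamp stud with the green grip from the wooden rack and lower its T-head into the slot of the fixture bed, on the open side of the steel tube. Slide it along so that it gently pushes the tube square and home against the pad of the blue end stop, keep it pressed there and give it a quarter turn so that the head locks crosswise under the slot's lips, then let go. Press only lightly, with about 10 N: the stop must not be forced. Leave the orange stud where it is.

Things in the scene. Friction and masses are not known exactly. Their poses are not given: they have to be found in the camera images.
- bed: Fixture bed, fixed: block 300 x 130 x 36 mm, T-slot along its x axis down the middle (y = 0). Origin at the centre of its underside, top face z = 36 mm. Slot mouth 14.5 mm wide between lips 10 mm thick; the cavity below is 30 mm wide, 13 mm high, the same all along, so the head can turn anywhere. The end stop is at the +x end; the tube is pushed towards +x.
- slot_entry (a point): Point on the slot's centre line in the bed's top face, at bed x = -100 mm (axes as the bed): where the stud is lowered in. The slot is always free from 30 mm before to 40 mm past it.
- stop: Blue end stop, fixed on the bed (axes as the bed; origin on its top at bed x = 127.5 mm): block 45 x 90 x 30 mm with a screw facing -x bearing a brass pad 56 mm wide, 6 to 28 mm above the bed's top. The screw is set by hand and NOT measured: the pad's face lies anywhere from bed x = 61 to 96 mm; find home by feel. Pad and screw are rigid; never press them with over 18 N, 6 to 12 N is right.
- feeler (a joint): Red 6 mm spring pin in the middle of the pad: 0 = standing about 4 mm out of the pad's face, 0.004 m = pushed flush by the tube when it is home. Spring very weak (0.2 N). The value does not tell where the pad is.
- tube: Work piece: loose bare steel tube lying across the slot, 40 mm along its x (the slot's way), 90 mm along y, 30 mm high, 0.25 to 0.45 kg. Origin at the centre of its underside. Starts 10 to 75 mm short of the pad, up to 5 degrees askew; takes 1 to 5 N to slide. Home: its +x side flat on the pad.
- stud: Clamp stud with GREEN grip, loose, 0.3 kg, in one of the rack's pockets. Origin on its axis at the underside of the 38 mm round collar (z = 0 to 28 mm), which rests on the rack, later on the bed's top and bears on the tube's side. Below: neck 12 mm round, T-head 26 mm along x, 12 mm along y, z = -11.5 to -19.5 mm, its lowest 3 mm only 23 x 9 mm. A half turn makes no difference.
- stud_grip (a point): Centre of the stud's flat green grip, 57 mm above the stud's origin (axes as the stud): 14 mm thick along x, 44 mm long along y, 30 mm high, so the grip stands CROSSWISE to the head (when the head lies along the slot the grip lies across it). Pinch it across its thickness. A 16 mm round shank joins it to the collar.
- plain_stud: Same size of stud with an ORANGE grip and a round 17 mm head that does not fit the slot, in the rack's other pocket. Leave it there.
- rack: Wooden rack block, fixed, 70 x 150 x 36 mm, origin at the centre of its underside. Two pockets 30 mm (x) by 18 mm (y), 28 mm deep, at y = -36 and +36 mm; the studs' heads hang in them, heads along x within 7 degrees. Lift straight up by 25 mm or more.
Mind the look-alikes: they are no part of the job. Leave any yellow look-alike of the tube alone.

How it is judged:
By the outcome, as a careful person would: the job done as asked, in the order asked, and still so for the second after the job is handed in, with the robot touching nothing.
It also fails if it takes over 69 s, if anything falls off the work surface, if the arm or the gripper's body presses on something with over 40 N, if the wrist force passes 120 N, or if a joint passes its speed limit or range.

ROBOT

A 6-joint arm with a two-finger parallel gripper is mounted at the origin on the work surface. World frame = base frame: x ahead of the robot, y to its left, z up, the work surface at z = 0. Lengths are in m, angles in rad, forces in N, time in s.
With the tool pointing down it reaches from about 0.3 to 0.85 m from the base axis. Payload 4.2 kg.
Tool frame: the origin (TCP) lies at the very end of the fingers, on their centre line; the grasp point (between the pads) lies 19 mm behind it; z points along the fingers, y is the direction in which the jaws open and shut (so a half turn about z gives the same grasp; the last joint's range is limited). The gripper opens to 91 mm and grips with 3 to 60 N. Pads are 32 mm wide; open, the fingers measure 118 mm over their backs; the gripper's body (76 mm by 178 mm) begins 60 mm behind the grasp point.
Start: joints at [1.14, 0.32, 1.565, -0, 1.257, -0.02], TCP at [0.23, 0.527, 0.214] pointing down, gripper open.
Joint ranges: [-3.11, 3.11], [-0.84, 2.01], [0.21, 2.61], [-1.34, 4.49], [0.05, 2.63], [-2.56, 2.56]. Speed limits (rad/s): [2.57, 2.57, 3.14, 3.14, 3.14, 3.14].

INTERFACE

Orientations are given as a unit quaternion [x, y, z, w].
In Python, from station import * gives the robot as it stands. The module is installed in compiled form; this text tells all that it offers.
- The arm moves only by the shell command python3 -m pendant 'ROWS' [FORCE]. ROWS is JSON, a list of rows, each a list of 5 numbers: the closure, from 0 (fully open) to 1 (shut), then the shift along the world's x, y, z in mm, then the turn about the world's z in degrees. In form: [[claw, dx, dy, dz, twist], ...]. A call has 1 to 5 rows; each row shifts and turns the pose as measured when the row begins; what a row does not reach is not made up. A row lasts 1/10 s, in which the tool goes at most 50 mm and 8.59 degrees, less where a joint would pass 70% of its speed; a pose out of reach is approached as far as the arm can. A call is refused whole if a number of a shift passes 50 or a number of a turn 8.59, either way. A call with a gripper value outside its range is refused whole. The fingers move at their own pace and stop on an object; FORCE is the grip in N (left out, the last holds). Time passes only in rows, so rows that do not move let the fingers close. It gives the time, the measured TCP pose, the force and the opening at its end, in the units of the state.
- read_state(): the state, without advancing time (a new reading comes with each control period).
- get_image(name): name is "scene" or "top" or "wrist"; returns a dict with "frame" (420x560x3 uint8, red, green, blue), "vfov" (degrees; the focal length in pixels is half the picture's height over the tangent of half this angle, whatever the lens; pixels are square), "cx", "cy" (the principal point, pixels), "R" (3x3) and "t" (3): a world point X has camera coordinates R X + t; the wrist camera has in their place "tool_from_camera" (4x4, takes a point from camera to tool coordinates, whose origin is the TCP and whose axes are the flange's). Camera axes: x right, y down, z forward; pixel columns grow to the right and rows downward; lengths in m; the calibration is good to about 2 mm. A picture is of the moment at which its call begins: read the wrist's pose just before it. There is no depth.
- close_job(): hands the job in, once; it reports no verdict.
The state is a dict: "t": time; "q": joint angles; "joint_velocities": joint speeds; "effort": joint torques, N m; "ee_pos": TCP position; "tool_rot": TCP orientation; "force": force on the tool from outside, world axes, zero at the start; "moment": the same for the moment, N m; "opening": finger opening in m.
Only numpy, scipy, OpenCV 4.12 (cv2) and the standard library are available. Lean on these libraries where they do the work, as an engineer would, in place of code of your own. Each camera call takes 0.05 s, during which the arm holds its last target.

## Working session

There is one attempt and no reset: what is moved stays moved. The work goes in short steps, Python scripts to look and compute and a shell command to move; the robot and the scene stay as the last step left them, time stands still between calls to the robot, and variables do not carry over. Pictures are saved under pics/ and viewed, and the job is handed in when it is done.

```bash
mkdir -p pics; python3 - <<'E'
from station import *
import cv2
s=read_state();print({k:s[k] for k in s})
for n in("scene","top","wrist"):
    d=get_image(n);cv2.imwrite(f"pics/{n}0.png",d["frame"][:,:,::-1])
    print(n,{k:(d[k].tolist() if hasattr(d[k],'tolist') else d[k]) for k in d if k!="frame"})
E
```

```text
{'t': 0.0, 'q': array([ 1.13997930e+00,  3.20283753e-01,  1.56567098e+00, -1.02457914e-05,
        1.25740826e+00, -1.99757955e-02]), 'joint_velocities': array([0.00068496, 0.00013598, 0.00081604, 0.00146182, 0.0014826 ,
       0.0001577 ]), 'effort': array([-1.70273648e-03, -4.12464023e+01, -2.31973457e+01,  7.25425500e-02,
        4.59456746e-02, -1.43071270e-04]), 'ee_pos': array([0.22942089, 0.52669358, 0.2131281 ]), 'tool_rot': array([ 2.03977318e-01,  9.78975214e-01, -8.63871939e-04, -1.93081013e-04]), 'force': array([-0.13441651,  1.12945705,  0.35692271]), 'moment': array([-0.01630107, -0.0449948 , -0.00234368]), 'opening': 0.09110142190906387}
scene {'vfov': 57.18566851516097, 'cx': 275.48046245931823, 'cy': 201.25335232022775, 'R': [[0.6513509743389516, 0.7585852421500893, -0.017039325684687526], [0.4441822316008922, -0.3994063707657969, -0.8019829774513587], [-0.6151780663822058, 0.514803828058597, -0.5971038144732163]], 't': [-0.3034709605295661, -0.21744298388066408, 1.2346071255093984]}
top {'vfov': 56.42674011969236, 'cx': 275.24826796825096, 'cy': 214.51119180530216, 'R': [[0.023577103490037506, -0.9997152830119103, -0.0036705726305656466], [-0.9884863271813306, -0.022763051171635042, -0.14958818294544896], [0.14946203921592816, 0.007155166928431654, -0.9887415751447103]], 't': [-0.08995464485594667, 0.6081853282932225, 0.7499687936825898]}
wrist {'vfov': 66.2389800016664, 'cx': 277.85271151793626, 'cy': 210.12226882504828, 'tool_from_camera': [[-0.000972050799914936, -0.9555836673815161, -0.29471835665756113, 0.0819820929600099], [0.9999991207363882, -0.0006630332359181591, -0.0011484395403462985, -0.0007288778226123283], [0.0009020220020308842, -0.29471921386400834, 0.955583471673557, -0.17058158180152583], [0.0, 0.0, 0.0, 1.0]]}
```

View pics/scene0.png

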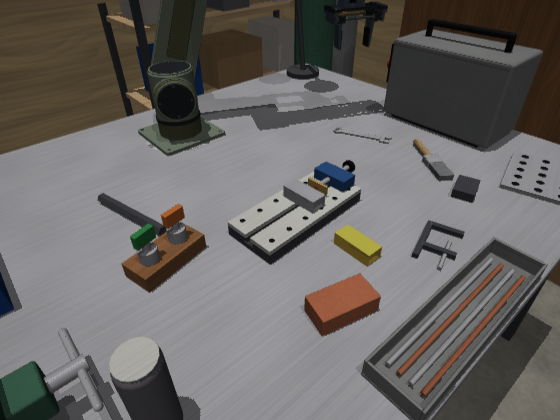

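View pics/top0.png

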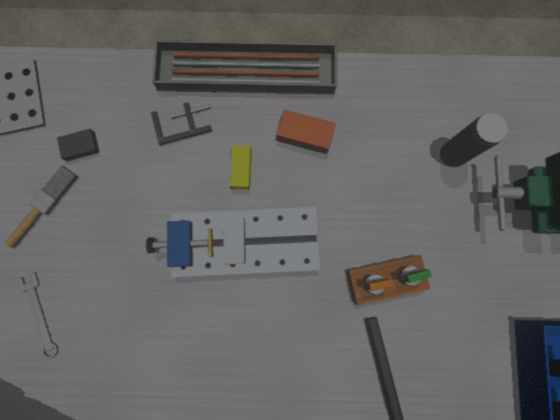

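View pics/wrist0.png

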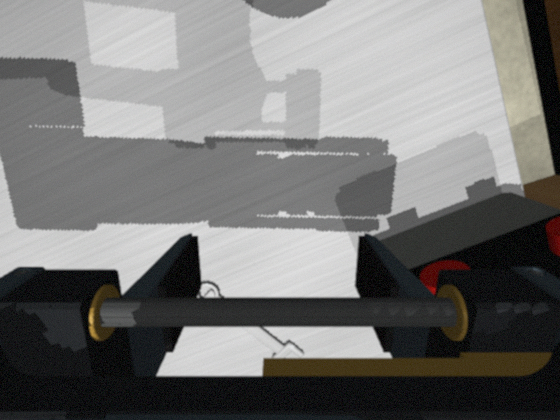

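Top view: green grip about (418,275) and orange (381,285) on the rack; bed (170–320, 207–278), blue stop at (179,243), brass pad at (210,242), grey tube at (234,240); yellow look-alike at (240,166). I'll enlarge it for a closer look.

```bash
python3 - <<'E'
import cv2
a=cv2.imread("pics/top0.png")
c=cv2.resize(a[195:295,140:330],None,fx=4.2,fy=4.2,interpolation=cv2.INTER_CUBIC);cv2.imwrite("pics/c1.png",c)
c=cv2.resize(a[240:320,335:445],None,fx=6,fy=6,interpolation=cv2.INTER_CUBIC);cv2.imwrite("pics/c2.png",c)
a=cv2.imread("pics/scene0.png")
c=cv2.resize(a[150:290,110:370],None,fx=3,fy=3,interpolation=cv2.INTER_CUBIC);cv2.imwrite("pics/c3.png",c)
E
```

```text
(no output)
```

View pics/c1.png

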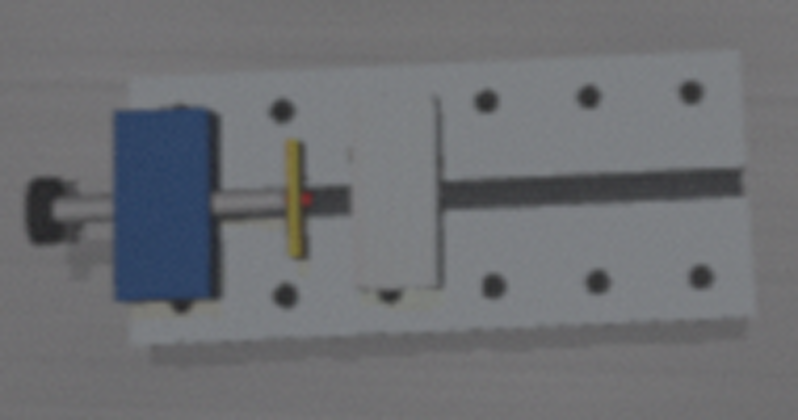

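View pics/c2.png

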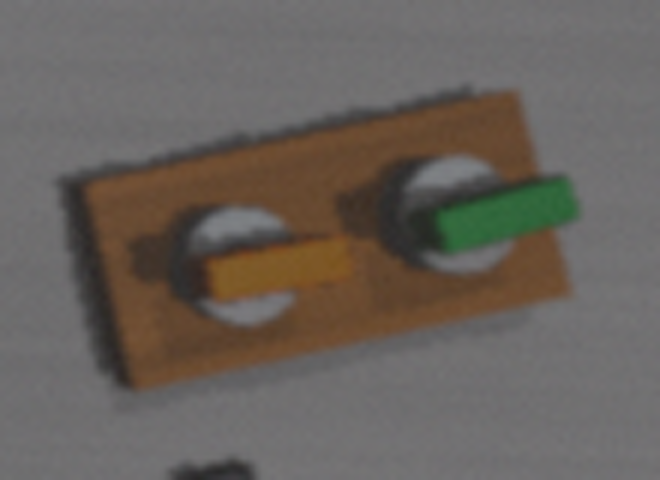

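View pics/c3.png

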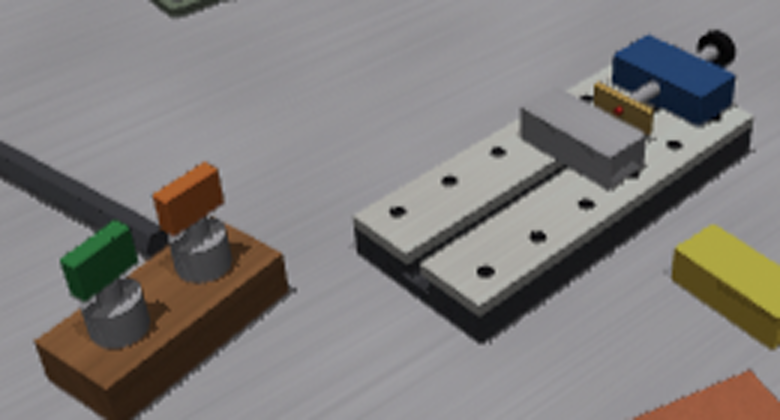

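```bash
cat > h.py <<'E'
from station import *
import numpy as np, cv2
def ray(d,px,z):
    """pixel -> world on plane z (fixed cams)"""
    f=d["frame"].shape[0]/2/np.tan(np.radians(d["vfov"]/2))
    R=np.array(d["R"]);t=np.array(d["t"]);px=np.atleast_2d(px).astype(float)
    v=np.c_[(px[:,0]-d["cx"])/f,(px[:,1]-d["cy"])/f,np.ones(len(px))]@R
    c=-R.T@t
    return c+v*((z-c[2])/v[:,2])[:,None]
def wcam(d,s):
    from scipy.spatial.transform import Rotation as Ro
    T=np.eye(4);T[:3,:3]=Ro.from_quat(s["tool_rot"]).as_matrix();T[:3,3]=s["ee_pos"]
    M=T@np.array(d["tool_from_camera"]);e=dict(d)
    e["R"]=M[:3,:3].T;e["t"]=-M[:3,:3].T@M[:3,3];return e
def tri(ds,pxs):
    A=[];b=[]
    for d,p in zip(ds,pxs):
        c=-np.array(d["R"]).T@np.array(d["t"]);v=ray(d,p,0)[0]-c;v/=np.linalg.norm(v)
        P=np.eye(3)-np.outer(v,v);A.append(P);b.append(P@c)
    return np.linalg.lstsq(np.vstack(A),np.hstack(b),rcond=None)[0]
def mask(d,lo,hi):
    h=cv2.cvtColor(d["frame"],cv2.COLOR_RGB2HSV);return cv2.inRange(h,np.array(lo),np.array(hi))
E
python3 - <<'E'
from h import *
np.set_printoptions(precision=4,suppress=True)
T=get_image("top");S=get_image("scene")
print("cams",-T["R"].T@T["t"],-S["R"].T@S["t"])
for n,lo,hi in(("green",(50,110,50),(75,255,255)),("orange",(8,150,100),(22,255,255)),("blue",(105,100,50),(125,255,255)),("yellowbrass",(20,120,60),(34,255,255)),("wood",(5,90,40),(16,210,255))):
  for dn,d in(("top",T),("scene",S)):
    m=mask(d,lo,hi);k,l,st,ce=cv2.connectedComponentsWithStats(m)
    for i in range(1,k):
        if st[i,4]>25: 
            r=cv2.minAreaRect(np.argwhere(l==i)[:,::-1].astype(np.float32));print(n,dn,st[i],ce[i],[np.round(x,1) for x in r])
f=lambda x,y:(140+x/4.2-.38,195+y/4.2-.38)
print("slot c",ray(T,[f(742,182),f(445,194)],.036))
print("bed corners",ray(T,[f(742,50),f(757,317),f(130,78),f(132,345)],.036))
print("stop top",ray(T,[f(115,112),f(210,108),f(212,298),f(115,300)],.066))
print("pad",ray(T,[f(300,140),f(303,257)],.064))
print("tube top",ray(T,[f(435,96),f(438,289),f(352,150),f(357,285)],.066))
E
```

```text
cams [ 0.4912 -0.0815  0.8322] [ 1.0538 -0.4922  0.5576]
green top [408 270  23  12 142] [418.8451 275.2606] [array([418.9, 275.2]), array([ 6.5, 22. ]), np.float64(74.5)]
green scene [130 224  23  26 163] [139.7362 233.7301] [array([139.2, 233.7]), array([13. , 28.6]), np.float64(33.1)]
orange top [195  54  38   2  39] [213.0256  54.9744] [array([213.5,  55. ]), array([37.,  1.]), np.float64(1.5)]
orange top [370 279  24  11 170] [381.9118 284.1471] [array([381.6, 284.5]), array([ 7.5, 23.7]), np.float64(78.7)]
orange scene [161 204  21  14  97] [171.2268 210.6082] [array([171.1, 210.7]), array([ 4.5, 21.7]), np.float64(58.0)]
orange scene [363 292  16  12  64] [370.875 297.125] [array([369.8, 296.6]), array([ 8. , 16.1]), np.float64(63.4)]
orange scene [321 299  10  16  46] [325.2826 307.5435] [array([325.6, 306.3]), array([14.9,  8.6]), np.float64(84.3)]
blue top [168 221  22  45 974] [178.5277 243.2936] [array([178.5, 243. ]), array([44., 21.]), np.float64(90.0)]
blue top [ 542  325   18   95 1014] [551.5927 362.355 ] [array([550.5, 372. ]), array([94., 17.]), np.float64(90.0)]
b
[... 2126 characters left out ...]
]
wood scene [ 305  274   75   62 2848] [341.0713 303.7135] [array([342.2, 303.4]), array([43.1, 74.3]), np.float64(66.8)]
wood scene [421 275 105 122 898] [470.5512 337.735 ] [array([472.8, 334.9]), array([  6.4, 157.4]), np.float64(40.6)]
slot c [[ 0.5652 -0.1604  0.036 ]
 [ 0.556  -0.0165  0.036 ]]
bed corners [[ 0.6302 -0.1599  0.036 ]
 [ 0.5005 -0.1681  0.036 ]
 [ 0.6093  0.14    0.036 ]
 [ 0.4802  0.1308  0.036 ]]
stop top [[0.5886 0.1377 0.066 ]
 [0.5915 0.093  0.066 ]
 [0.5029 0.0871 0.066 ]
 [0.5009 0.132  0.066 ]]
pad [[0.5776 0.0503 0.064 ]
 [0.5228 0.0463 0.064 ]]
tube top [[ 0.5996 -0.0127  0.066 ]
 [ 0.5095 -0.0173  0.066 ]
 [ 0.5732  0.0253  0.066 ]
 [ 0.5105  0.0203  0.066 ]]
```

```bash
python3 - <<'E'
from h import *
np.set_printoptions(precision=4,suppress=True)
T=get_image("top");S=get_image("scene")
for n,lo,hi in(("green",(50,110,50),(75,255,255)),):
    m=mask(T,lo,hi);p=np.argwhere(m>0)[:,::-1].astype(np.float32)
    r=cv2.minAreaRect(p);b=cv2.boxPoints(r);print("box px",b);print(ray(T,b,.107)); c=ray(T,[p.mean(0)],.106)[0]; print("ctr",c,np.hypot(*c[:2]))
print("tri",tri([T,S],[(418.8,275.2),(139.2,233.7)]))
f=lambda x,y:(335+x/6-.42,240+y/6-.42)
print("collar top (z=.064)",ray(T,[f(455,213)],.064), "orange",ray(T,[f(240,266)],.064))
w=ray(T,[f(85,183),f(518,92),f(572,293),f(135,388)],.036);print("rack",w,w.mean(0))
d=w[1]-w[0];print(np.degrees(np.arctan2(d[1],d[0])),np.linalg.norm(d));d=w[2]-w[3];print(np.degrees(np.arctan2(d[1],d[0])),np.linalg.norm(d))
m=w.mean(0);u=d/np.linalg.norm(d);print("pockets",m+.036*u,m-.036*u)
E
```

```text
box px [[406.2578 276.2866]
 [542.0519 176.0078]
 [557.5275 196.9643]
 [421.7333 297.2431]]
[[ 0.4922 -0.3183  0.107 ]
 [ 0.6863 -0.5805  0.107 ]
 [ 0.6464 -0.6064  0.107 ]
 [ 0.4553 -0.3453  0.107 ]]
ctr [ 0.5037 -0.3554  0.106 ] 0.6164314188324198
tri [ 0.4943 -0.3441  0.1012]
collar top (z=.064) [[ 0.4947 -0.3404  0.064 ]] orange [[ 0.4762 -0.2709  0.064 ]]
rack [[ 0.5019 -0.2262  0.036 ]
 [ 0.5357 -0.3722  0.036 ]
 [ 0.4694 -0.388   0.036 ]
 [ 0.435  -0.2425  0.036 ]] [ 0.4855 -0.3072  0.036 ]
-76.9549782218891 0.14984245730661852
-76.70551696310116 0.1495580807701178
pockets [ 0.4938 -0.3423  0.036 ] [ 0.4772 -0.2722  0.036 ]
```

Candidates: green grip top (418.8,275.2), scene (139,234), which is the stud meant. Orange at (381,285) is the decoy. The enlarged crop c2 confirms that. Three measurements put the green stud's axis at about (0.494, -0.342), with the jaws needed at about 15°. I'm moving over it at height.

```bash
python3 -m pendant '[[0,13,-44,0,-8.5],[0,13,-44,0,-8.5],[0,13,-44,0,-8.5],[0,13,-44,0,-8.5],[0,13,-44,0,-8.5]]' 60
python3 -m pendant '[[0,13,-44,0,-8.5],[0,13,-44,0,0],[0,13,-44,0,0],[0,13,-44,0,0],[0,13,-44,0,0]]'
python3 -m pendant '[[0,13,-44,0,0],[0,13,-44,0,0],[0,13,-44,0,0],[0,13,-44,0,0],[0,13,-44,0,0]]'
```

```text
t: 0.85
ee_pos: [0.2948, 0.3053, 0.2124]
tool_rot: [0.549, 0.836, 0.001, 0.001]
force: [0.9, 0.4, 0.9]
opening: 0.0912
t: 1.35
ee_pos: [0.3604, 0.0766, 0.2137]
tool_rot: [0.61, 0.792, 0.003, 0.002]
force: [0.8, 0.2, -0.5]
opening: 0.0913
t: 1.85
ee_pos: [0.4262, -0.1535, 0.2155]
tool_rot: [0.611, 0.791, 0.005, 0.005]
force: [0.4, 0.1, 0.4]
opening: 0.0911
```

```bash
python3 -m pendant '[[0,17,-45,0,0],[0,17,-45,0,0],[0,17,-45,0,0],[0,15,-45,0,0],[0,0,0,0,0]]'
python3 - <<'E'
from h import *
s=read_state();d=get_image("wrist");cv2.imwrite("pics/w1.png",d["frame"][:,:,::-1])
from scipy.spatial.transform import Rotation as Ro
M=Ro.from_quat(s["tool_rot"]).as_matrix();print(s["ee_pos"],M.round(3).tolist())
E
```

```text
t: 2.35
ee_pos: [0.4941, -0.3469, 0.2148]
tool_rot: [0.614, 0.789, 0.005, 0.006]
force: [-1.4, 1.5, 0.8]
opening: 0.0911
[ 0.4940921  -0.34694188  0.21476302] [[-0.246, 0.969, 0.017], [0.969, 0.246, 0.001], [-0.003, 0.016, -1.0]]
```

View pics/w1.png

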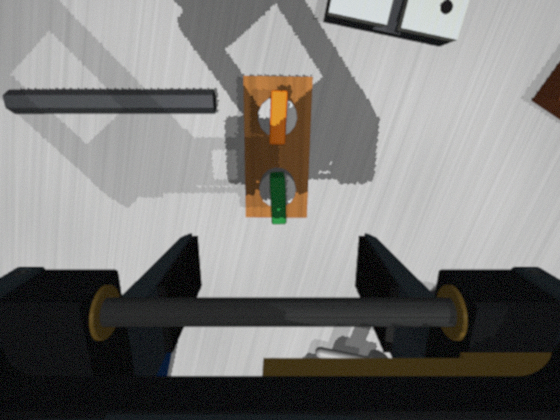

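The wrist view shows the green grip at about (278,198), in line with the jaws, and orange behind it at (278,117). I'll measure it.

```bash
cat >> h.py <<'E'
def grn(d,out=None):
    m=mask(d,(50,110,30),(75,255,255));k,l,st,ce=cv2.connectedComponentsWithStats(m)
    i=1+np.argmax(st[1:,4]);return np.argwhere(l==i)[:,::-1].astype(np.float32)
E
python3 - <<'E'
from h import *
np.set_printoptions(precision=4,suppress=True)
s=read_state();d=wcam(get_image("wrist"),s);T=get_image("top")
f=d["frame"];cv2.imwrite("pics/w2.png",cv2.resize(f[60:230,230:330,::-1],None,fx=3.5,fy=3.5,interpolation=cv2.INTER_CUBIC))
p=grn(d);b=cv2.boxPoints(cv2.minAreaRect(p));print(len(p),b);w=ray(d,b,.108);print(w,w.mean(0))
for i in range(4):
    e=w[(i+1)%4]-w[i];print(np.linalg.norm(e),np.degrees(np.arctan2(e[1],e[0])))
g=grn(T)
E
```

```text
682 [[269.9299 175.5272]
 [283.8982 174.862 ]
 [286.3258 225.8417]
 [272.3575 226.5068]]
[[ 0.482  -0.3183  0.108 ]
 [ 0.4936 -0.3147  0.108 ]
 [ 0.5077 -0.36    0.108 ]
 [ 0.4954 -0.3637  0.108 ]] [ 0.4947 -0.3392  0.108 ]
0.01220201156902807 16.831143245682664
0.04735835707752147 -72.74389155054132
0.012810828270388654 -163.18510704176336
0.04735412145702191 106.51950825107821
```

View pics/w2.png

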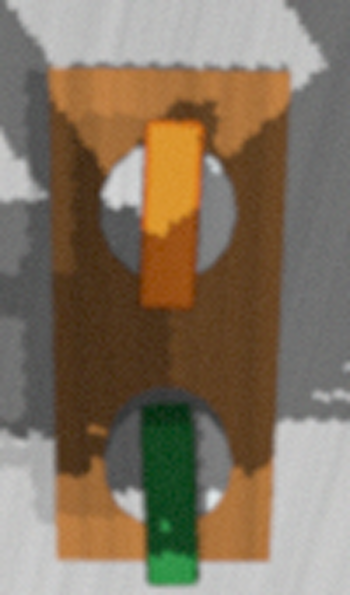

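```bash
python3 -m pendant '[[0,1,6,-40,2.5],[0,0,0,-40,0],[0,0,0,-30,0],[0,0,0,0,0]]'
python3 - <<'E'
from h import *
from scipy.spatial.transform import Rotation as Ro
s=read_state();print(s["ee_pos"],Ro.from_quat(s["tool_rot"]).as_matrix().round(4).tolist())
d=get_image("wrist");cv2.imwrite("pics/w3.png",d["frame"][:,:,::-1])
E
```

```text
t: 2.9
ee_pos: [0.4927, -0.3284, 0.1066]
tool_rot: [0.592, 0.806, 0.007, 0.007]
force: [-0.1, 0.0, 0.1]
opening: 0.0914
[ 0.49265495 -0.32844704  0.10656866] [[-0.2985, 0.9542, 0.0193], [0.9544, 0.2985, 0.0034], [-0.0025, 0.0194, -0.9998]]
```

View pics/w3.png

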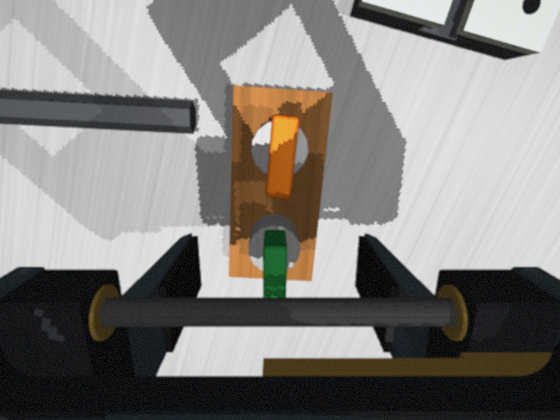

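```bash
python3 -m pendant '[[0,0,0,0,0],[0,0,0,0,0]]'
python3 - <<'E'
from h import *
s=read_state();print(s["ee_pos"],s["joint_velocities"].round(4))
E
```

```text
t: 3.15
ee_pos: [0.4958, -0.329, 0.1129]
tool_rot: [0.591, 0.806, 0.007, 0.012]
force: [1.1, -0.1, 0.3]
opening: 0.0913
[ 0.49575415 -0.32904413  0.11292482] [ 0.0075 -0.0235 -0.0247 -0.0004  0.0056  0.0001]
```

```bash
python3 -m pendant '[[0,0,-6,0,0],[0,0,-6,0,0],[0,0,0,0,0],[0,0,0,0,0]]'
python3 - <<'E'
from h import *
from scipy.spatial.transform import Rotation as Ro
s=read_state();print(s["ee_pos"],s["joint_velocities"].round(4),Ro.from_quat(s["tool_rot"]).as_matrix().round(4).tolist())
E
```

```text
t: 3.55
ee_pos: [0.4979, -0.3438, 0.1178]
tool_rot: [0.591, 0.806, 0.007, 0.016]
force: [0.3, -0.3, -0.1]
opening: 0.0913
[ 0.49788844 -0.34381072  0.11777094] [-0.0099  0.0008 -0.0113 -0.0007  0.0005 -0.0027] [[-0.2998, 0.9533, 0.035], [0.9538, 0.3003, -0.0076], [-0.0178, 0.0311, -0.9994]]
```

```bash
for i in 1 2; do python3 -m pendant '[[0,0,0,0,0],[0,0,0,0,0]]'; python3 -c "
from station import *
s=read_state();print(s['q'].round(4),s['joint_velocities'].round(3))"; done
```

```text
t: 3.75
ee_pos: [0.4978, -0.3441, 0.1178]
tool_rot: [0.592, 0.806, 0.007, 0.016]
force: [-0.4, -0.1, -0.5]
opening: 0.091
[-0.6319  0.4231  1.6608  0.017   1.0251 -0.9448] [-0.002  0.002  0.003  0.     0.002 -0.002]
t: 3.95
ee_pos: [0.4976, -0.3439, 0.1175]
tool_rot: [0.592, 0.806, 0.007, 0.016]
force: [-0.5, 0.3, -0.3]
opening: 0.0912
[-0.6318  0.4233  1.6612  0.0171  1.0252 -0.9448] [ 0.002 -0.003  0.001 -0.     0.    -0.001]
```

```bash
python3 -m pendant '[[0,0,0,45,0],[0,0,0,45,0],[0,0,0,0,0],[0,0,0,0,0],[0,0,0,0,0]]'; python3 -c "
from station import *
s=read_state();q=s['q'];print(q.round(4),q[1]+q[2]+q[4]-3.14159)"
```

```text
t: 4.45
ee_pos: [0.4961, -0.3423, 0.208]
tool_rot: [0.592, 0.806, 0.007, 0.013]
force: [-1.1, 0.3, 0.5]
opening: 0.0913
[-0.6312  0.353   1.5302  0.0155  1.2319 -0.941 ] -0.026529880276253692
```

```bash
P='import sys
from station import *
s=read_state();q=s["q"];print("tilt",q[1]+q[2]+q[4]-3.14159,"q4",q[3])'
echo "$P" > tilt.py
python3 -m pendant '[[0,0,0,-10,0],[0,0,0,-10,0],[0,0,0,-6,0],[0,0,0,-3,0],[0,0,0,0,0]]'; python3 tilt.py
python3 -m pendant '[[0,0,0,50,0],[0,0,0,0,0],[0,0,0,0,0]]'; python3 tilt.py
```

```text
t: 4.95
ee_pos: [0.4935, -0.3404, 0.1705]
tool_rot: [0.592, 0.806, 0.007, 0.008]
force: [0.7, 0.1, -0.0]
opening: 0.0912
tilt -0.0152553998438405 q4 0.01597568370623907
t: 5.25
ee_pos: [0.4929, -0.34, 0.22]
tool_rot: [0.592, 0.806, 0.007, 0.006]
force: [-0.4, 0.6, -0.5]
opening: 0.0914
tilt -0.011309569993094293 q4 0.015292280501141047
```

```bash

python3 -m pendant '[[0,0,0,-10,0],[0,1,0,-15,0],[0,1,0,-15,0],[0,0,0,-10,0],[0,0,0,-10,0]]'; python3 tilt.py
python3 -m pendant '[[0,0,0,-10,0],[0,0,0,-10,0],[0,0,0,-10,0],[0,0,0,-5,0],[0,0,0,-3,0]]'; python3 tilt.py
```

```text
t: 5.75
ee_pos: [0.4947, -0.3398, 0.1556]
tool_rot: [0.592, 0.806, 0.007, 0.006]
force: [-0.5, 0.5, -1.0]
opening: 0.0916
tilt -0.012463883524961084 q4 0.016109666720482113
t: 6.25
ee_pos: [0.4938, -0.3393, 0.1124]
tool_rot: [0.592, 0.806, 0.007, 0.005]
force: [0.5, -0.4, 0.1]
opening: 0.0917
tilt -0.009176288746405081 q4 0.016853711819612954
```

```bash

python3 -m pendant '[[0,0,-1,-8,0],[0,0,-0.5,-8,0],[0,0.5,0,-8,0],[0,0,0,-5,0],[0,0,0,-4,0]]'; python3 tilt.py
python3 - <<'E'
from h import *
s=read_state();d=get_image("wrist");cv2.imwrite("pics/w4.png",d["frame"][:,:,::-1])
d=wcam(d,s);p=grn(d);print(cv2.minAreaRect(p))
E
```

```text
t: 6.75
ee_pos: [0.495, -0.3414, 0.0774]
tool_rot: [0.592, 0.806, 0.007, 0.006]
force: [0.1, -0.1, 0.2]
opening: 0.091
tilt -0.011417293033968878 q4 0.01773351069872175
((278.5, 262.0), (70.0, 27.0), 90.0)
```

View pics/w4.png

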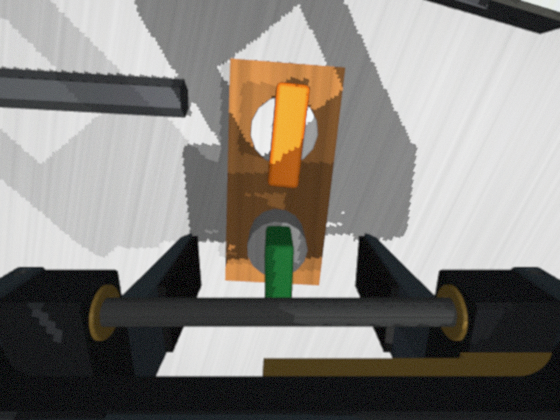

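The grip is upright and centred between the fingers (columns 265–292 against fingers at 195 and 360), and the TCP is on the target. Closing.

```bash

python3 -m pendant '[[1,0,0,0,0],[1,0,0,0,0],[1,0,0,0,0],[1,0,0,0,0],[1,0,0,0,0]]' 55
python3 -m pendant '[[1,0,0,0,0],[1,0,0,0,0],[1,0,0,0,0]]';python3 tilt.py
```

```text
t: 7.3
ee_pos: [0.4951, -0.3415, 0.0775]
tool_rot: [0.592, 0.806, 0.007, 0.006]
force: [-0.3, -0.2, 0.2]
opening: 0.0539
t: 7.6
ee_pos: [0.4952, -0.3416, 0.0778]
tool_rot: [0.592, 0.806, 0.007, 0.006]
force: [-0.1, 0.2, 0.4]
opening: 0.0297
tilt -0.01243039475866814 q4 0.017771467976576864
```

```bash

python3 -m pendant '[[1,0,0,0,0],[1,0,0,0,0],[1,0,0,0,0]]'
python3 -m pendant '[[1,0,0,0,0],[1,0,0,0,0]]';python3 tilt.py
```

```text
t: 7.9
ee_pos: [0.4947, -0.3416, 0.078]
tool_rot: [0.591, 0.806, 0.007, 0.006]
force: [-0.7, -0.9, 2.3]
opening: 0.0137
t: 8.1
ee_pos: [0.4947, -0.3416, 0.0781]
tool_rot: [0.592, 0.806, 0.007, 0.006]
force: [-0.2, 0.4, 1.0]
opening: 0.0141
tilt -0.011685362060487314 q4 0.0169159600832006
```

```bash

python3 -m pendant '[[1,0,0,10,0],[1,0,0,15,0],[1,0,0,15,0],[1,0,0,10,0],[1,0,0,5,0]]'; python3 tilt.py
python3 -m pendant '[[1,0,0,10,0],[1,0,0,5,0],[1,0,0,0,0],[1,0,0,0,0]]'; python3 tilt.py
python3 - <<'E'
from h import *
s=read_state();print(s["force"],s["ee_pos"])
d=get_image("wrist");cv2.imwrite("pics/w5.png",d["frame"][:,:,::-1])
E
```

```text
t: 8.6
ee_pos: [0.4933, -0.3399, 0.1331]
tool_rot: [0.592, 0.806, 0.007, 0.003]
force: [-1.1, 0.1, -3.7]
opening: 0.0138
tilt -0.005225580973404753 q4 0.016857015014723784
t: 9.0
ee_pos: [0.4931, -0.3397, 0.1493]
tool_rot: [0.592, 0.806, 0.008, 0.002]
force: [0.1, 0.3, -3.0]
opening: 0.0136
tilt -0.004926094384452018 q4 0.016734021431875756
[ 0.10958268  0.2976879  -2.98303193] [ 0.49312784 -0.33966728  0.14929388]
```

View pics/w5.png

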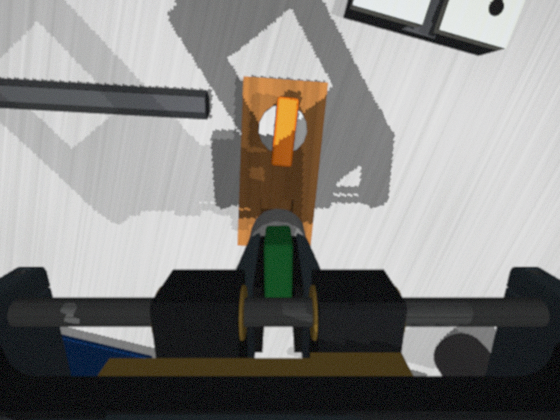

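Stud held (opening 14 mm, 3.0 N weight) and clear of the pocket; orange still in place at (285,130). Transfer and turn next.

```bash

python3 -m pendant '[[1,5,15,0,8.5],[1,7,23,0,8.5],[1,7,25,0,8.5],[1,8,25,0,8.5],[1,8,25,0,8.5]]'; python3 tilt.py
python3 -m pendant '[[1,8,25,0,8.5],[1,7,25,0,8.5],[1,6,20,0,8.5],[1,4,14,0,6],[1,3,8,0,2]]'; python3 tilt.py
python3 -m pendant '[[1,0,4,0,0],[1,0,0,0,0],[1,0,0,0,0]]'; python3 tilt.py
```

```text
t: 9.55
ee_pos: [0.5268, -0.226, 0.1464]
tool_rot: [0.253, 0.967, 0.007, -0.002]
force: [0.2, 0.5, -3.2]
opening: 0.0139
tilt 0.0070363457778750416 q4 0.015336147764527767
t: 10.05
ee_pos: [0.5548, -0.1274, 0.1437]
tool_rot: [-0.044, 0.999, 0.007, -0.007]
force: [0.4, 0.0, -3.6]
opening: 0.0136
tilt 0.01701403152567238 q4 0.011211761571001368
t: 10.35
ee_pos: [0.5545, -0.1231, 0.1429]
tool_rot: [-0.043, 0.999, 0.007, -0.007]
force: [0.2, -0.1, -2.8]
opening: 0.0141
tilt 0.01835249749139045 q4 0.01065283071314166
```

```bash

python3 -m pendant '[[1,3,0,10,0],[1,4,0,12,-0.5],[1,0,0,10,-0.5],[1,0,0,5,0],[1,0,0,0,0]]'; python3 tilt.py
python3 -m pendant '[[1,0,0,-45,0],[1,0,0,0,0],[1,0,0,0,0]]'; python3 tilt.py
```

```text
t: 10.85
ee_pos: [0.5616, -0.1261, 0.1835]
tool_rot: [-0.031, 0.999, 0.007, -0.007]
force: [-0.4, 0.8, -2.8]
opening: 0.0136
tilt 0.01676444047672554 q4 0.00978714092689345
t: 11.15
ee_pos: [0.5626, -0.1269, 0.1399]
tool_rot: [-0.03, 1.0, 0.006, -0.005]
force: [0.2, -0.2, -2.6]
opening: 0.0139
tilt 0.012392834387855878 q4 0.010088155097218504
```

```bash

python3 - <<'E'
from h import *
for n,(x0,x1,y0,y1,k) in dict(wrist=(0,560,0,420,1.4),top=(140,340,180,300,4),scene=(190,370,120,290,3.5)).items():
    d=get_image(n);f=d["frame"][y0:y1,x0:x1,::-1];cv2.imwrite(f"pics/{n}6.png",cv2.resize(f,None,fx=k,fy=k,interpolation=cv2.INTER_CUBIC))
    cv2.imwrite(f"pics/{n}6full.png",d["frame"][:,:,::-1])
E
```

```text
(no output)
```

View pics/wrist6.png

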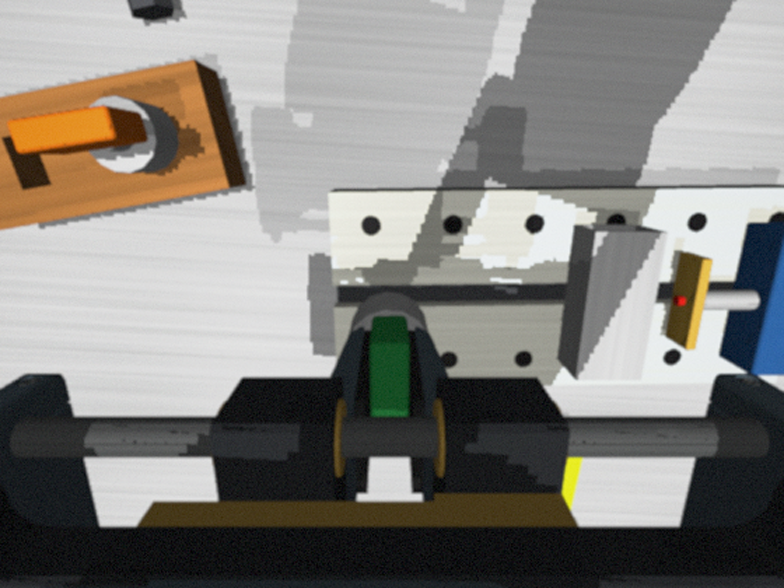

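View pics/top6.png

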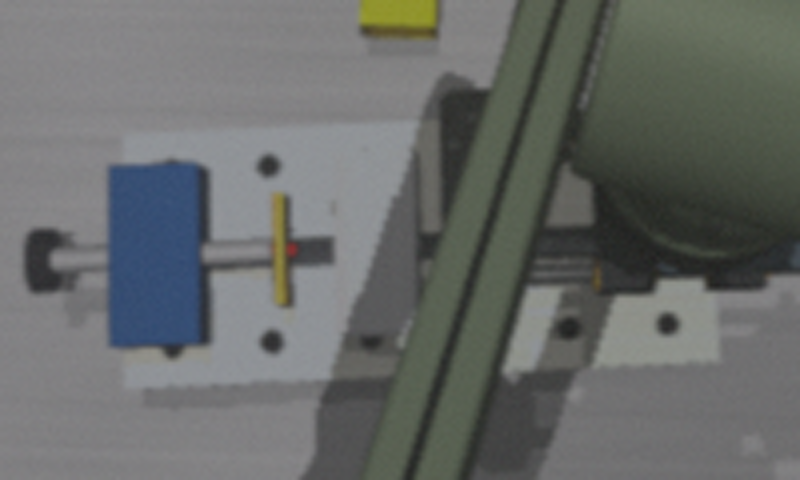

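View pics/scene6.png

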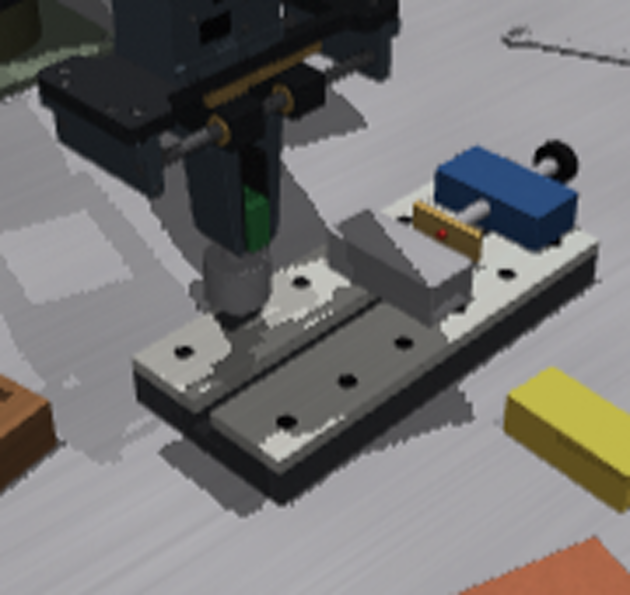

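```bash

python3 - <<'E'
from h import *
np.set_printoptions(precision=4,suppress=True)
a=cv2.imread("pics/wrist6full.png")
c=cv2.resize(a[190:300,230:330],None,fx=6,fy=5.4,interpolation=cv2.INTER_CUBIC);cv2.imwrite("pics/c7.png",c)
g=cv2.cvtColor(a,cv2.COLOR_BGR2GRAY)
for col in (245,250,255,330,340,350,360,370,380,390): print(col,g[196:224,col])
print(g[196:240,278])
E
```

```text
245 [156 161 163 174 210 232 219 150  85  47  39  36  42  47  36  43  37  41
  46  51  66  76  89 119 153 160 159 161]
250 [159 162 163 167 166 162 158 132  85  47  40  42  39  42  37  41  37  42
  39  50  66  79  97 131 154 156 159 160]
255 [157 170 207 230 223 182 156 128  85  49  46  44  37  41  46  44  41  36
  44  50  69  79  82  95 106  96  82  70]
330 [157 158 161 163 161 158 135  97  56  42  38  38  44  41  36  40  39  41
  54  70  76  87 119 149 159 157 158 158]
340 [156 159 158 159 160 156 130  82  49  41  39  42  42  33  42  40  33  41
  56  66  77  94 124 154 154 158 160 159]
350 [155 162 191 213 198 164 131  87  50  38  39  40  37  37  38  39  44  42
  51  72  80  95 124 151 157 162 159 158]
360 [154 156 168 208 233 217 147  76  60  73  70  50  45  41  45  37  39  42
  52  71  82 103 138 156 159 156 161 156]
370 [157 152 166 209 235 224 156  82  35  44  45  44  44  35  41  43  44  44
  67  74  83  98 132 152 159 155 159 154]
380 [157 159 157 157 153 145 109  68  45  38  41  42  38  38  43  41  37  49
  62  77  86 113 140 156 157 159 155 155]
390 [157 157 154 158 155 144 111  61  45  42  38  39  40  40  43  34  36  45
  66  76  87 111 142 155 155 155 156 154]
[112 115 116 116 120 114 107  90  62  38  44  41  51  64  65  64  69  65
  64  65  71  69  69  70  73  84  94 100  95  74  48  39  39  39  38  36
  37  40  43  40  37  38  39  45]
```

View pics/c7.png

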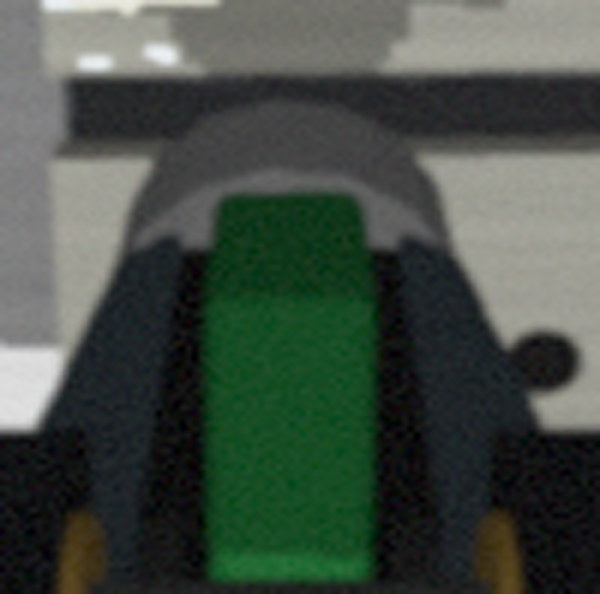

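```bash

cat > m7.py <<'E'
from h import *
np.set_printoptions(precision=4,suppress=True)
s=read_state();d=get_image("wrist")
e=dict(d);M=np.array(d["tool_from_camera"]);e["R"]=M[:3,:3].T;e["t"]=-M[:3,:3].T@M[:3,3]
print("collar bottom near edge (tool)",ray(e,[278,208.0],.042),"exp x .019")
print("collar top near edge",ray(e,[278,221],.014))
print("grip end lower/upper edge",ray(e,[278,226.1],-.004),ray(e,[278,244.6],-.034),"exp x .022")
print("grip sides at top end",ray(e,[[264.5,246],[292.5,246]],-.034),"far top edge",ray(e,[278,292],-.034))
w=wcam(d,s);print(s["ee_pos"])
for n,px in(("upper",[(250,203.8),(390,202.3)]),("lower",[(250,218.7),(390,217.5)])):print(n,ray(w,px,.036))
m=ray(w,[(250,211.25),(390,209.9)],.036);u=m[1]-m[0];print("mid",m,"ang",np.degrees(np.arctan2(u[1],u[0])))
from scipy.spatial.transform import Rotation as Ro
R=Ro.from_quat(s["tool_rot"]).as_matrix();print(R)
E
python3 m7.py
```

```text
collar bottom near edge (tool) [[ 0.0186 -0.0016  0.042 ]] exp x .019
collar top near edge [[ 0.0187 -0.0016  0.014 ]]
grip end lower/upper edge [[ 0.022  -0.0016 -0.004 ]] [[ 0.0239 -0.0015 -0.034 ]] exp x .022
grip sides at top end [[ 0.0232 -0.0077 -0.034 ]
 [ 0.0232  0.0051 -0.034 ]] far top edge [[-0.0008 -0.0016 -0.034 ]]
[ 0.5623 -0.1267  0.1399]
upper [[ 0.559  -0.1521  0.036 ]
 [ 0.5506 -0.028   0.036 ]]
lower [[ 0.5728 -0.1517  0.036 ]
 [ 0.5647 -0.0257  0.036 ]]
mid [[ 0.5658 -0.1519  0.036 ]
 [ 0.5576 -0.0269  0.036 ]] ang 93.78412600291554
[[-0.9981 -0.0603 -0.0102]
 [-0.0604  0.9981  0.0119]
 [ 0.0094  0.0125 -0.9999]]
```

```bash

python3 -m pendant '[[1,0.5,2,-8,0.3],[1,0.5,2,-10,0],[1,0,2,-10,0],[1,0,1,-6,0],[1,0,0,-2,0]]'; python3 tilt.py
python3 -m pendant '[[1,0,0,0,0],[1,0,0,0,0]]'; python3 tilt.py
```

```text
t: 11.85
ee_pos: [0.5646, -0.1191, 0.103]
tool_rot: [-0.033, 0.999, 0.006, -0.003]
force: [-0.2, -0.3, -2.4]
opening: 0.014
tilt 0.008565359824270757 q4 0.01085554835363154
t: 12.05
ee_pos: [0.5643, -0.119, 0.1022]
tool_rot: [-0.033, 0.999, 0.006, -0.004]
force: [0.2, -0.8, -3.2]
opening: 0.0139
tilt 0.009961665944672404 q4 0.010738069220128302
```

```bash

python3 - <<'E'
from h import *
s=read_state()
d=get_image("wrist");f=d["frame"][:,:,::-1];cv2.imwrite("pics/w8full.png",f)
cv2.imwrite("pics/c8.png",cv2.resize(f[150:300,210:410],None,fx=4,fy=4,interpolation=cv2.INTER_CUBIC))
d=get_image("scene");f=d["frame"][:,:,::-1];cv2.imwrite("pics/s8.png",cv2.resize(f[170:260,210:330],None,fx=6,fy=6,interpolation=cv2.INTER_CUBIC))
g=cv2.cvtColor(cv2.imread("pics/w8full.png"),cv2.COLOR_BGR2GRAY)
for col in(235,240,245,250,340,350,360,370): print(col,g[186:222,col])
print(g[186:236,278])
E
```

```text
235 [238 236 235 235 235 235 236 236 235 235 233 205 141 116 117 117 117 116
 116 114 130 193 232 223 170 140 133 115  69  41  45  38  44  40  45  47]
240 [236 236 233 232 233 231 233 231 230 229 230 223 178 129 117 114 115 115
 113 115 132 189 232 236 210 142 112  92  57  37  43  45  43  41  43  41]
245 [236 235 233 232 232 230 232 228 228 228 231 230 203 139 120 117 114 111
 111 116 115 132 192 231 209 137 109  92  61  40  48  40  40  42  40  40]
250 [235 235 233 231 230 232 232 231 228 227 231 229 199 138 120 117 112 112
 112 114 115 138 191 233 227 184 126  93  65  46  42  41  33  43  42  44]
340 [232 231 235 232 215 176 166 158 159 160 152 127 118 116 114 118 116 118
 115 116 120 143 161 168 164 160 140  98  53  38  44  41  40  41  46  41]
350 [231 230 229 234 239 240 242 240 239 240 241 238 206 139 115 112 114 118
 116 119 120 148 212 237 225 172 140  95  52  44  39  41  44  43  38  42]
360 [232 229 229 226 229 228 227 229 229 231 231 232 224 180 127 116 116 118
 116 141 159 163 168 170 171 163 149 121  88  47  38  43  42  37  43  42]
370 [230 229 229 228 229 229 229 228 229 232 231 207 140 113 110 116 117 116
 118 121 148 210 237 225 179 157 139 104  81  80  80  70  47  33  44  45]
[234 233 230 227 197 135 112 116 116 114 117 116 119 119 117 115 111 113
 112 113 116 116 108  81  71  71  71  69  69  63  69  71  71  69  76  81
  99  95  92  73  49  35  42  44  40  45  42  42  40  42]
```

View pics/c8.png

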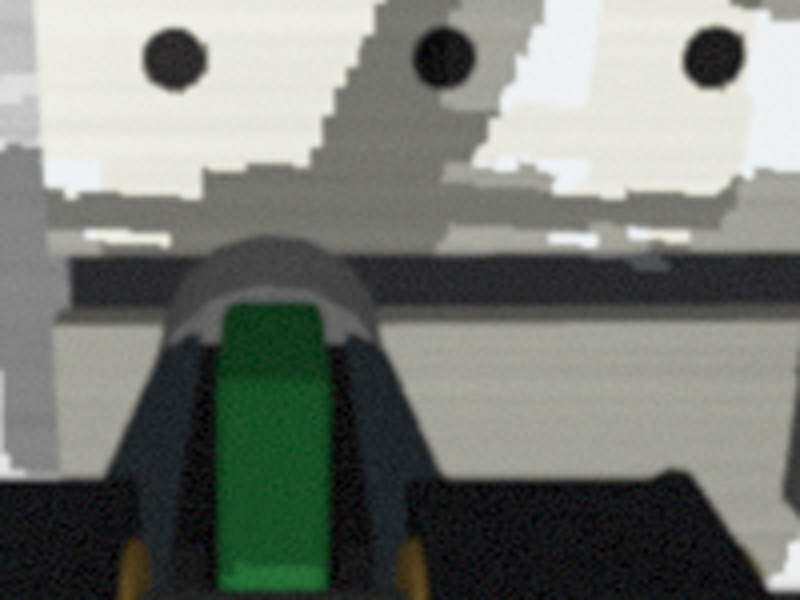

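View pics/s8.png

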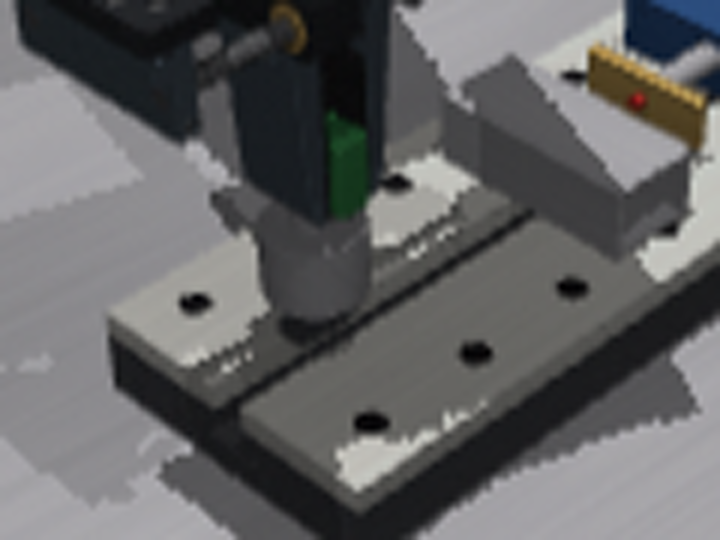

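```bash

python3 - <<'E'
from h import *
np.set_printoptions(precision=4,suppress=True)
g=cv2.cvtColor(cv2.imread("pics/w8full.png"),cv2.COLOR_BGR2GRAY)
for col in(235,240,340,370): print(col,g[220:236,col])
s=read_state();d=get_image("wrist")
e=dict(d);M=np.array(d["tool_from_camera"]);e["R"]=M[:3,:3].T;e["t"]=-M[:3,:3].T@M[:3,3]
print("collar",ray(e,[278,208.6],.042)); print(s["ee_pos"])
zt=s["ee_pos"][2]-.036
w=wcam(d,s);u=ray(w,[(240,213.4),(370,213.2)],.036);l=ray(w,[(240,230.3),(370,230.0)],.036)
print(u,l);m=(u+l)/2;print(m,np.degrees(np.arctan2(*(m[1]-m[0])[1::-1])))
a=(s["ee_pos"][1]-m[0,1])/(m[1,1]-m[0,1]);print("slot x at tcp y",m[0]+a*(m[1]-m[0]))
from scipy.spatial.transform import Rotation as Ro
R=Ro.from_quat(s["tool_rot"]).as_matrix();print(R);print("stud org",s["ee_pos"]+R@[-.0004,0,.042],"head",s["ee_pos"]+R@[-.0004,0,.060])
E
```

```text
235 [ 45  47  35  45  43  36  55  68  82  84  97 128 159 164 164 164]
240 [ 43  41  41  43  40  42  54  65  79  83  98 131 158 164 161 159]
340 [ 46  41  36  44  35  46  61  78  80  88 112 149 156 162 163 165]
370 [ 44  45  42  39  38  53  71  79  80  90 123 153 159 162 162 164]
collar [[ 0.0181 -0.0016  0.042 ]]
[ 0.5644 -0.119   0.1025]
[[ 0.5591 -0.1497  0.036 ]
 [ 0.5527 -0.0492  0.036 ]] [[ 0.573  -0.1492  0.036 ]
 [ 0.5664 -0.0471  0.036 ]]
[[ 0.566  -0.1494  0.036 ]
 [ 0.5595 -0.0482  0.036 ]] 93.6721994330908
slot x at tcp y [ 0.5641 -0.119   0.036 ]
[[-0.9978 -0.0665 -0.007 ]
 [-0.0666  0.9977  0.0111]
 [ 0.0063  0.0116 -0.9999]]
stud org [ 0.5645 -0.1185  0.0605] head [ 0.5644 -0.1183  0.0425]
```

```bash

python3 -m pendant '[[1,-0.8,0,-2,0],[1,0,0,-3,0],[1,0,0,-3,0]]'; python3 -m pendant '[[1,0,0,-3,0],[1,0,0,-2,0]]'
```

```text
t: 12.5
ee_pos: [0.5643, -0.1193, 0.0952]
tool_rot: [-0.033, 0.999, 0.005, -0.002]
force: [-0.1, -0.6, -3.7]
opening: 0.0137
t: 12.7
ee_pos: [0.5641, -0.1194, 0.0895]
tool_rot: [-0.033, 0.999, 0.005, -0.002]
force: [-0.1, -0.1, -2.4]
opening: 0.0135
```

The head is 8 mm into the slot with no contact force, so it has entered. Continuing down.

```bash

python3 -m pendant '[[1,0,0,-3,0],[1,0,0,-3,0],[1,0,0,-2,0]]'; python3 -m pendant '[[1,0,0,-1,0],[1,0,0,0,0]]';python3 tilt.py
```

```text
t: 13.0
ee_pos: [0.5641, -0.1194, 0.0806]
tool_rot: [-0.033, 0.999, 0.005, -0.002]
force: [-0.2, -0.4, -3.7]
opening: 0.0135
t: 13.2
ee_pos: [0.5638, -0.1193, 0.079]
tool_rot: [-0.033, 0.999, 0.006, -0.003]
force: [-0.1, 0.2, -2.8]
opening: 0.014
tilt 0.008387037120751284 q4 0.011149158247608378
```

```bash

python3 -m pendant '[[1,0,0,-1,0]]'; python3 -m pendant '[[1,0,0,-1,0]]'
```

```text
t: 13.3
ee_pos: [0.564, -0.1193, 0.0781]
tool_rot: [-0.033, 0.999, 0.005, -0.003]
force: [-0.4, -0.3, -3.4]
opening: 0.014
t: 13.4
ee_pos: [0.5641, -0.1193, 0.078]
tool_rot: [-0.033, 0.999, 0.005, -0.002]
force: [-3.0, 1.2, 8.1]
opening: 0.0135
```

```bash
python3 -m pendant '[[1,0,0,-1,0]]'
```

```text
t: 13.5
ee_pos: [0.5641, -0.1193, 0.078]
tool_rot: [-0.033, 0.999, 0.005, -0.002]
force: [-2.1, 0.5, 5.6]
opening: 0.0142
```

```bash

python3 -m pendant '[[1,0,0,0.7,0],[1,-0.4,6,0,0],[1,-0.7,10,0,0],[1,-0.7,10,0,0],[1,-0.7,10,0,0]]'; python3 tilt.py
python3 -m pendant '[[1,-0.6,9,0,0],[1,-0.5,7,0,0],[1,-0.3,5,0,0],[1,-0.2,3,0,0]]'; python3 tilt.py
```

```text
t: 14.0
ee_pos: [0.5617, -0.0816, 0.078]
tool_rot: [-0.032, 0.999, 0.005, -0.002]
force: [0.6, 0.3, -1.5]
opening: 0.0135
tilt 0.005531398902501206 q4 0.011722558013214961
t: 14.4
ee_pos: [0.5599, -0.0534, 0.078]
tool_rot: [-0.034, 0.999, 0.005, -0.002]
force: [0.5, -0.9, -2.3]
opening: 0.0135
tilt 0.005106444576405522 q4 0.012181013496910668
```

```bash

python3 -m pendant '[[1,-0.3,4,0.4,0],[1,-0.3,4,0.2,0],[1,-0.2,3,0,0]]'; python3 -m pendant '[[1,-0.2,3,0,0],[1,-0.2,3,0,0]]'; python3 tilt.py
```

```text
t: 14.7
ee_pos: [0.5588, -0.0415, 0.0784]
tool_rot: [-0.034, 0.999, 0.005, -0.002]
force: [0.1, 0.5, -3.0]
opening: 0.0133
t: 14.9
ee_pos: [0.5583, -0.0352, 0.0783]
tool_rot: [-0.033, 0.999, 0.005, -0.002]
force: [-0.3, 0.1, -2.7]
opening: 0.0135
tilt 0.005593498468317026 q4 0.01251366071247351
```

```bash

python3 -m pendant '[[1,-0.15,2,0,0]]'|grep -E "pos|force"; python3 -m pendant '[[1,-0.15,2,0,0]]'|grep -E "pos|force"; python3 -m pendant '[[1,-0.15,2,0,0]]'|grep -E "pos|force";python3 -m pendant '[[1,-0.15,2,0,0]]'|grep -E "pos|force"
```

```text
ee_pos: [0.5581, -0.033, 0.0783]
force: [-0.2, -0.0, -3.5]
ee_pos: [0.558, -0.0312, 0.0783]
force: [-0.1, -2.3, -2.9]
ee_pos: [0.5579, -0.0295, 0.0783]
force: [0.4, -1.6, -2.9]
ee_pos: [0.5579, -0.0276, 0.0783]
force: [-1.0, -1.8, -2.3]
```

```bash

for i in 1 2 3 4 5; do :; done
python3 -m pendant '[[1,-0.15,2,0,0],[1,-0.15,2,0,0]]'|grep -E "pos|force"; python3 -m pendant '[[1,-0.15,2,0,0],[1,-0.15,2,0,0]]'|grep -E "pos|force"; python3 -m pendant '[[1,-0.15,2,0,0]]'|grep -E "pos|force"
```

```text
ee_pos: [0.5576, -0.0237, 0.0783]
force: [0.9, -1.1, -2.8]
ee_pos: [0.5573, -0.0194, 0.0783]
force: [-0.6, -1.5, -3.2]
ee_pos: [0.5571, -0.0173, 0.0784]
force: [0.0, -2.0, -4.7]
```

```bash

python3 - <<'E'
from h import *
d=get_image("wrist");f=d["frame"][:,:,::-1]
cv2.imwrite("pics/c9.png",cv2.resize(f[150:300,210:410],None,fx=4,fy=4,interpolation=cv2.INTER_CUBIC))
E
```

```text
(no output)
```

View pics/c9.png

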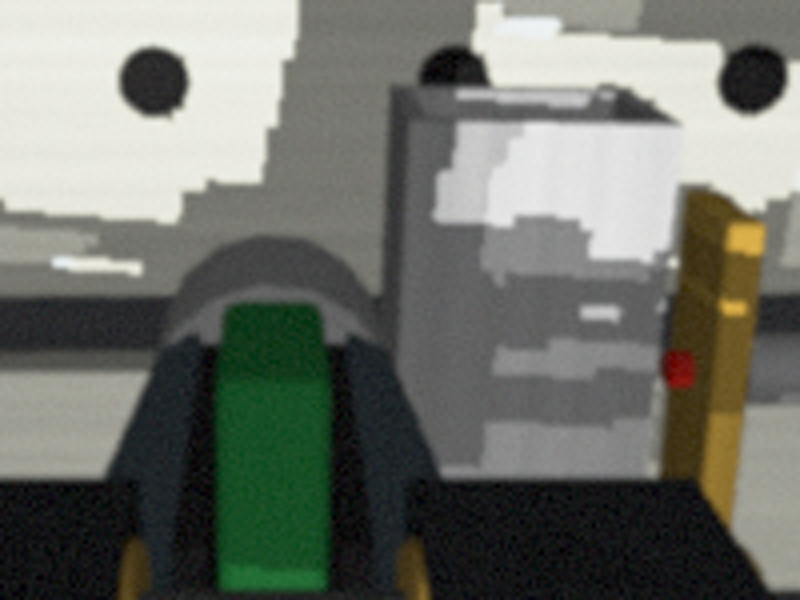

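The collar pushes the tube, and the tube's face is still a few mm short of the pad (red pin at crop (680,370)). Creeping on.

```bash

python3 -m pendant '[[1,-0.1,1.5,0,0],[1,-0.1,1.5,0,0]]'|grep -E "pos|force"; for k in 1; do python3 -m pendant '[[1,-0.1,1.2,0,0]]'|grep -E "pos|force"; done; python3 -m pendant '[[1,-0.1,1.2,0,0]]'|grep -E "pos|force"; python3 -m pendant '[[1,-0.1,1.2,0,0]]'|grep -E "pos|force"
```

```text
ee_pos: [0.5569, -0.0137, 0.0784]
force: [-0.6, -1.7, -2.6]
ee_pos: [0.5567, -0.0124, 0.0783]
force: [1.0, -1.4, -2.7]
ee_pos: [0.5566, -0.0111, 0.0784]
force: [0.8, -1.6, -2.4]
ee_pos: [0.5565, -0.0098, 0.0784]
force: [-0.1, -2.1, -2.2]
```

```bash

python3 -m pendant '[[1,-0.05,0.8,0,0]]'|grep -E "pos|force"; python3 -m pendant '[[1,-0.05,0.8,0,0]]'|grep -E "pos|force"; python3 -m pendant '[[1,-0.05,0.8,0,0]]'|grep -E "pos|force"; python3 -m pendant '[[1,-0.05,0.8,0,0]]'|grep -E "pos|force"
```

```text
ee_pos: [0.5565, -0.009, 0.0783]
force: [-0.1, -0.9, -3.3]
ee_pos: [0.5564, -0.0081, 0.0783]
force: [-0.2, -1.9, -2.9]
ee_pos: [0.5567, -0.0077, 0.0784]
force: [1.2, -3.5, -4.1]
ee_pos: [0.5571, -0.0073, 0.0784]
force: [0.7, -4.6, -3.8]
```

```bash

python3 -m pendant '[[1,-0.05,0.8,0,0]]'|grep -E "pos|force"; python3 -m pendant '[[1,-0.05,0.8,0,0]]'|grep -E "pos|force"; python3 -m pendant '[[1,-0.05,0.9,0,0]]'|grep -E "pos|force"
```

```text
ee_pos: [0.5571, -0.0073, 0.0785]
force: [-0.4, -6.4, -2.8]
ee_pos: [0.5571, -0.0073, 0.0785]
force: [0.6, -4.8, -3.7]
ee_pos: [0.5571, -0.0072, 0.0785]
force: [1.0, -5.2, -3.6]
```

```bash

python3 -m pendant '[[1,-0.1,1.4,0,0]]'|grep -E "pos|force"
python3 - <<'E'
from h import *
d=get_image("wrist");f=d["frame"][:,:,::-1]
cv2.imwrite("pics/c10.png",cv2.resize(f[150:300,210:410],None,fx=4,fy=4,interpolation=cv2.INTER_CUBIC))
d=get_image("top");f=d["frame"][:,:,::-1]
cv2.imwrite("pics/t10.png",cv2.resize(f[190:290,140:300],None,fx=5,fy=5,interpolation=cv2.INTER_CUBIC))
print(read_state()["force"])
E
```

```text
ee_pos: [0.5571, -0.0071, 0.0786]
force: [0.2, -7.2, -2.3]
[ 1.43340123 -6.85314499 -2.76039851]
```

View pics/c10.png

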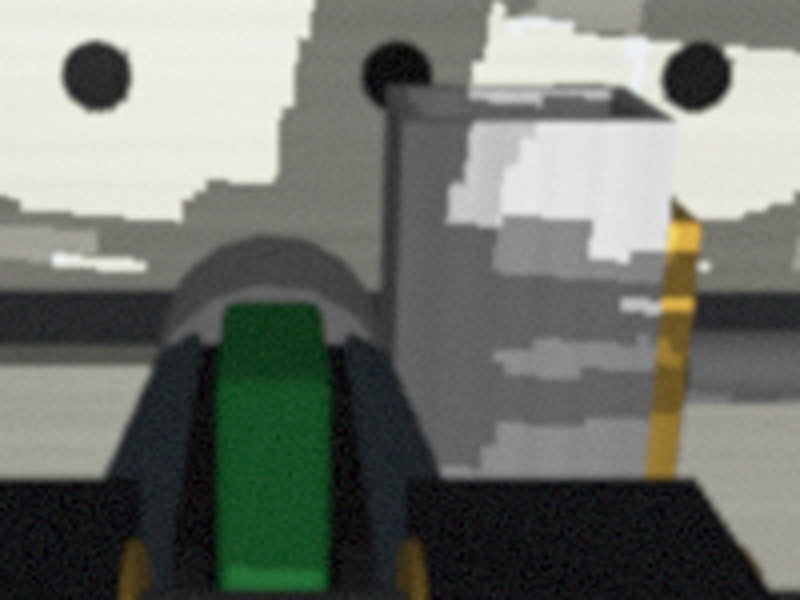

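View pics/t10.png

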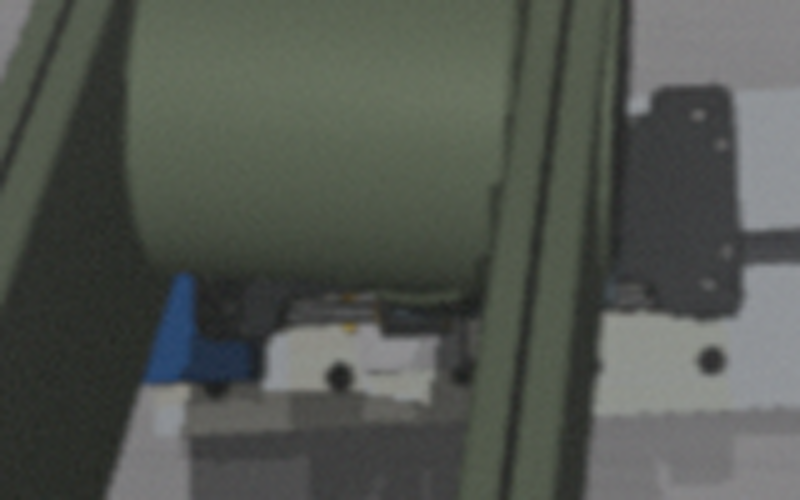

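Home: no gap is left between tube and pad, the pin is hidden, and motion has stalled at y = -0.0072 with about 7 N. Now the quarter turn (-90°), still pressing.

```bash

python3 -m pendant '[[1,-0.1,1.4,0,-3]]'|grep -E "pos|force|rot"; python3 -m pendant '[[1,-0.1,1.4,0,-6]]'|grep -E "pos|force|rot";python3 -m pendant '[[1,-0.1,1.4,0,-8]]'|grep -E "pos|force|rot"
```

```text
ee_pos: [0.5563, -0.0072, 0.0786]
tool_rot: [-0.009, 1.0, -0.002, -0.002]
force: [-0.8, -7.7, -1.0]
ee_pos: [0.5552, -0.0073, 0.0786]
tool_rot: [0.044, 0.999, -0.003, -0.003]
force: [-1.3, -8.1, -3.0]
ee_pos: [0.5552, -0.0075, 0.0786]
tool_rot: [0.116, 0.993, -0.005, -0.003]
force: [1.5, -6.9, -3.7]
```

```bash

python3 -m pendant '[[1,0.2,1.6,0,-8.5]]'|grep -E "pos|force|rot"; python3 -m pendant '[[1,0.2,1.6,0,-8.5]]'|grep -E "pos|force|rot";python3 -m pendant '[[1,0.2,1.6,0,-8.5]]'|grep -E "pos|force|rot"; python3 tilt.py
```

```text
ee_pos: [0.5553, -0.0075, 0.0787]
tool_rot: [0.19, 0.982, -0.006, -0.003]
force: [0.2, -8.6, -3.6]
ee_pos: [0.5553, -0.0076, 0.0788]
tool_rot: [0.263, 0.965, -0.007, -0.003]
force: [0.4, -8.5, -3.3]
ee_pos: [0.5553, -0.0078, 0.0789]
tool_rot: [0.335, 0.942, -0.009, -0.003]
force: [-0.8, -7.3, -3.2]
tilt 0.011801309463340015 q4 -0.018106396715678055
```

```bash

python3 -m pendant '[[1,0.2,1.6,-0.2,-8.5]]'|grep -E "pos|force|rot"; python3 -m pendant '[[1,0.2,1.6,-0.1,-8.5]]'|grep -E "pos|force|rot";python3 -m pendant '[[1,0.2,1.6,-0.1,-8.5]]'|grep -E "pos|force|rot"; python3 tilt.py
```

```text
ee_pos: [0.5554, -0.0079, 0.0788]
tool_rot: [0.404, 0.915, -0.01, -0.003]
force: [-0.4, -8.5, -2.3]
ee_pos: [0.5556, -0.008, 0.0788]
tool_rot: [0.472, 0.882, -0.011, -0.003]
force: [-0.2, -7.5, -3.0]
ee_pos: [0.5557, -0.008, 0.0788]
tool_rot: [0.537, 0.844, -0.012, -0.003]
force: [1.0, -8.2, -2.5]
tilt 0.018704181486578264 q4 -0.021546110930654616
```

```bash

python3 -m pendant '[[1,0.2,1.6,-0.1,-8.5]]'|grep -E "pos|force|rot"; python3 -m pendant '[[1,0.2,1.6,-0.1,-8.5]]'|grep -E "pos|force|rot";python3 -m pendant '[[1,0.1,1.6,-0.1,-4.5]]'|grep -E "pos|force|rot"; python3 tilt.py
```

```text
ee_pos: [0.5556, -0.0081, 0.0788]
tool_rot: [0.598, 0.801, -0.014, -0.004]
force: [-0.5, -7.4, -2.7]
ee_pos: [0.5554, -0.0082, 0.0787]
tool_rot: [0.657, 0.754, -0.015, -0.004]
force: [0.0, -7.2, -3.7]
ee_pos: [0.5554, -0.0082, 0.0787]
tool_rot: [0.687, 0.727, -0.016, -0.004]
force: [0.0, -6.6, -3.8]
tilt 0.026728616797958793 q4 -0.02264076240760974
```

```bash

python3 -m pendant '[[1,0.1,1.8,-0.6,0.5]]'|grep -E "pos|force|rot"; python3 -m pendant '[[1,0.1,1.8,-0.6,0]]'|grep -E "pos|force|rot";python3 -m pendant '[[1,0.1,1.8,-0.6,0]]'|grep -E "pos|force|rot"; python3 tilt.py
```

```text
ee_pos: [0.5557, -0.0081, 0.0786]
tool_rot: [0.684, 0.729, -0.017, -0.002]
force: [0.1, -7.8, 1.7]
ee_pos: [0.5558, -0.008, 0.0786]
tool_rot: [0.684, 0.73, -0.018, -0.001]
force: [-0.5, -8.5, 1.5]
ee_pos: [0.5558, -0.008, 0.0787]
tool_rot: [0.683, 0.73, -0.019, -0.0]
force: [-0.9, -9.0, 1.5]
tilt 0.026259127717489505 q4 -0.034430105310324755
```

```bash

python3 - <<'E'
from h import *
d=get_image("wrist");f=d["frame"][:,:,::-1];cv2.imwrite("pics/w11.png",f)
d=get_image("scene");f=d["frame"][:,:,::-1];cv2.imwrite("pics/s11.png",cv2.resize(f[140:260,230:370],None,fx=5,fy=5,interpolation=cv2.INTER_CUBIC))
print(read_state()["force"])
E
```

```text
[ 0.02570799 -8.64713342  0.41136378]
```

View pics/w11.png

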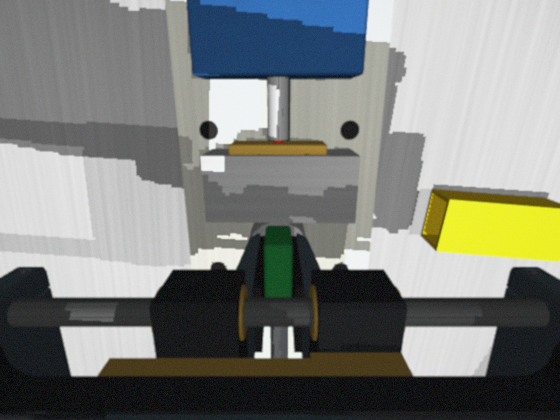

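View pics/s11.png

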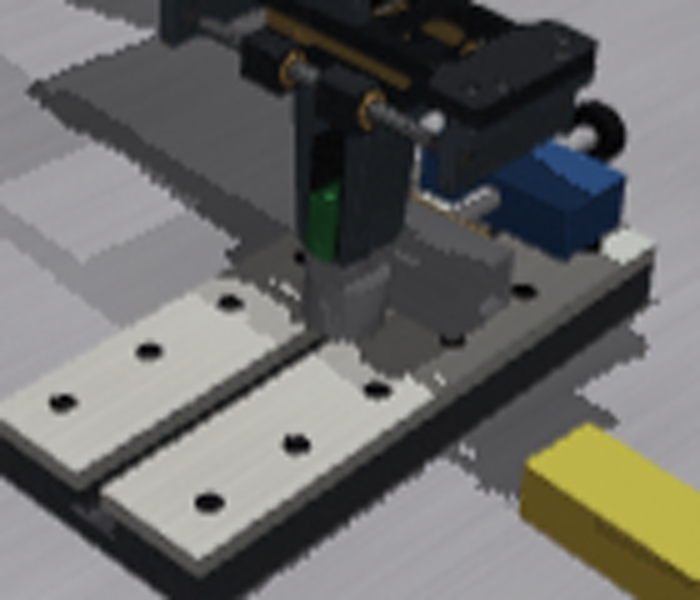

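Turned: the grip now lies along the slot (wrist (278,262)), and the tube lies flat along the pad (row ~152). Letting go.

```bash

python3 -m pendant '[[0.7,0,0.8,0,0],[0.6,0,0,0,0]]'; python3 -m pendant '[[0.5,0,0,0,0],[0.5,0,0,0,0],[0.5,0,0,0,0]]'
python3 - <<'E'
from h import *
d=get_image("wrist");f=d["frame"][:,:,::-1];cv2.imwrite("pics/w12.png",f)
E
```

```text
t: 19.05
ee_pos: [0.5559, -0.0062, 0.0796]
tool_rot: [0.684, 0.729, -0.018, -0.001]
force: [0.5, -0.3, 0.2]
opening: 0.0268
t: 19.35
ee_pos: [0.5563, -0.0046, 0.0803]
tool_rot: [0.684, 0.729, -0.017, -0.001]
force: [-0.5, 0.0, 0.3]
opening: 0.0457
```

View pics/w12.png

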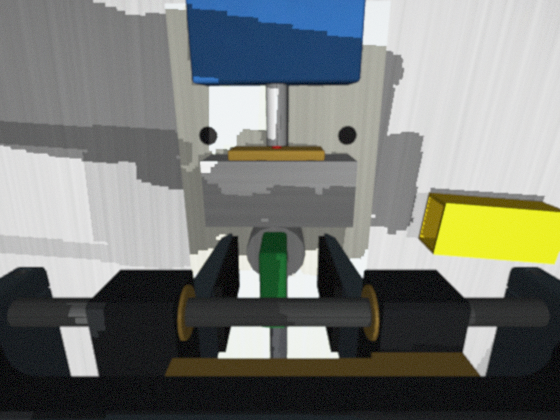

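```bash

python3 -m pendant '[[0.4,0,0,8,0],[0.4,0,0,15,0],[0.4,0,0,25,0],[0.4,0,0,30,0],[0.4,0,0,30,0]]'; python3 -m pendant '[[0.4,0,-30,30,0],[0.4,-10,-45,20,0],[0.4,-10,-48,0,0],[0.4,-10,-48,0,0],[0.4,-5,-30,0,0]]'
python3 -m pendant '[[0.4,0,-40,0,0],[0.4,0,-48,0,0],[0.4,0,-30,0,0],[0.4,0,-10,0,0],[0.4,0,0,0,0]]'
python3 - <<'E'
from h import *
for n,(x0,x1,y0,y1,k) in dict(top=(140,340,180,300,4),scene=(220,370,130,270,4)).items():
    d=get_image(n);f=d["frame"][:,:,::-1];cv2.imwrite(f"pics/{n}13f.png",f);cv2.imwrite(f"pics/{n}13.png",cv2.resize(f[y0:y1,x0:x1],None,fx=k,fy=k,interpolation=cv2.INTER_CUBIC))
E
```

```text
t: 19.9
ee_pos: [0.5528, -0.004, 0.189]
tool_rot: [0.684, 0.729, -0.02, -0.005]
force: [0.4, -0.0, 0.6]
opening: 0.0547
t: 20.4
ee_pos: [0.52, -0.2073, 0.2508]
tool_rot: [0.68, 0.733, -0.015, 0.002]
force: [0.4, 0.4, -0.1]
opening: 0.0545
t: 20.9
ee_pos: [0.5176, -0.3439, 0.2542]
tool_rot: [0.683, 0.731, -0.014, 0.003]
force: [-0.1, 0.3, -1.0]
opening: 0.0549
```

View pics/top13.png

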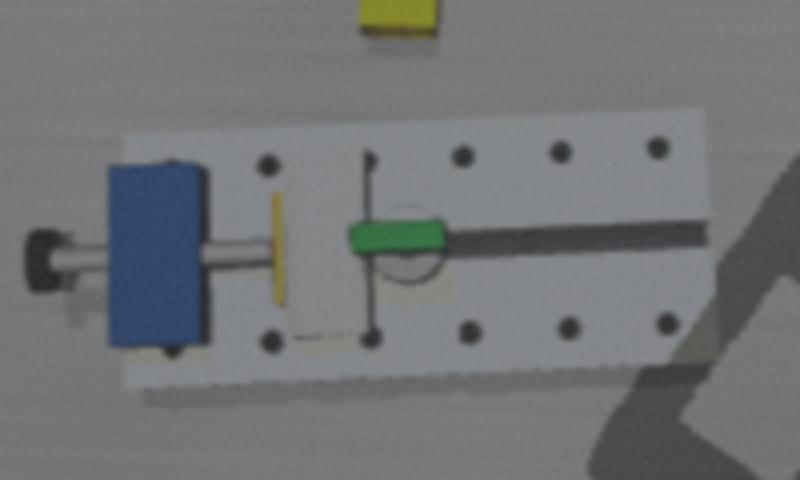

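View pics/scene13.png

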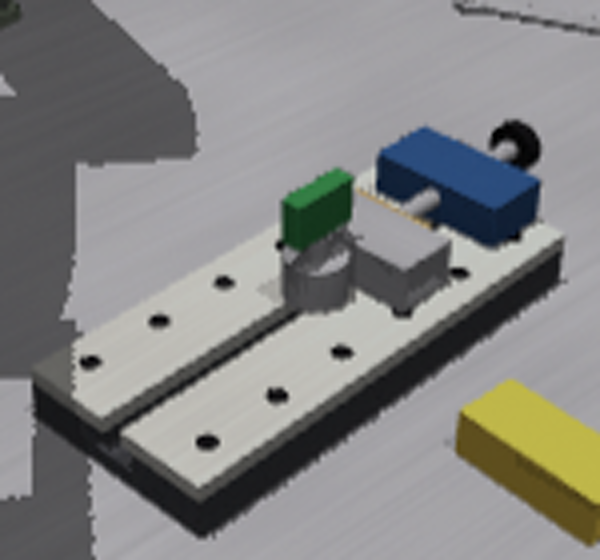

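View pics/top13f.png

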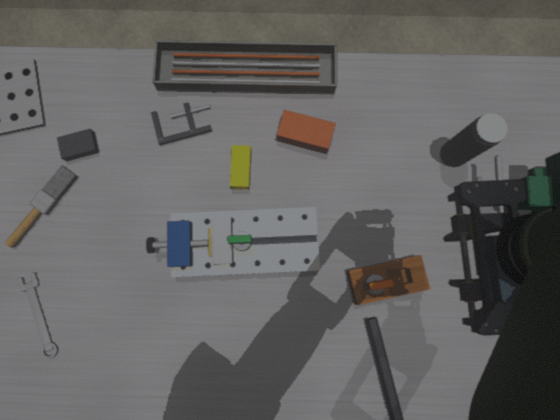

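```bash

python3 - <<'E'
import cv2,numpy as np
a=cv2.imread("pics/w12.png")[130:290,190:370];cv2.imwrite("pics/c14.png",cv2.resize(a,None,fx=4,fy=3.6,interpolation=cv2.INTER_CUBIC))
a=cv2.imread("pics/scene13f.png")[165:215,285:345];cv2.imwrite("pics/c15.png",cv2.resize(a,None,fx=12,fy=12,interpolation=cv2.INTER_CUBIC))
E
```

```text
(no output)
```

View pics/c14.png

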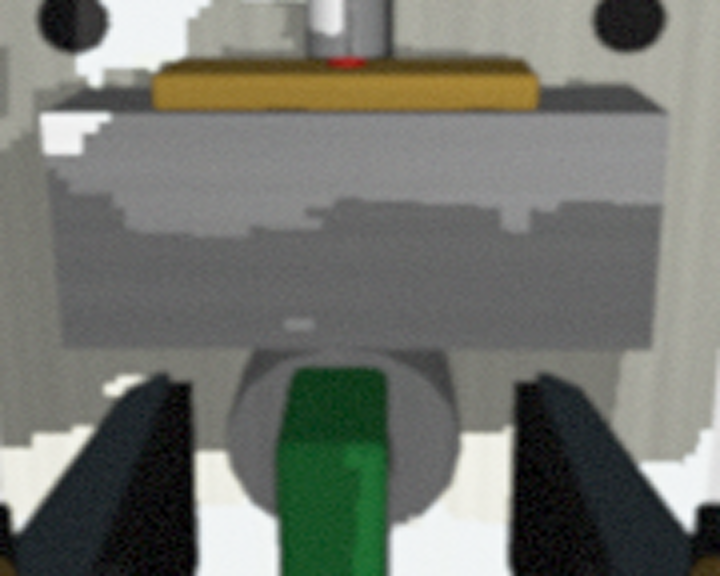

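View pics/c15.png

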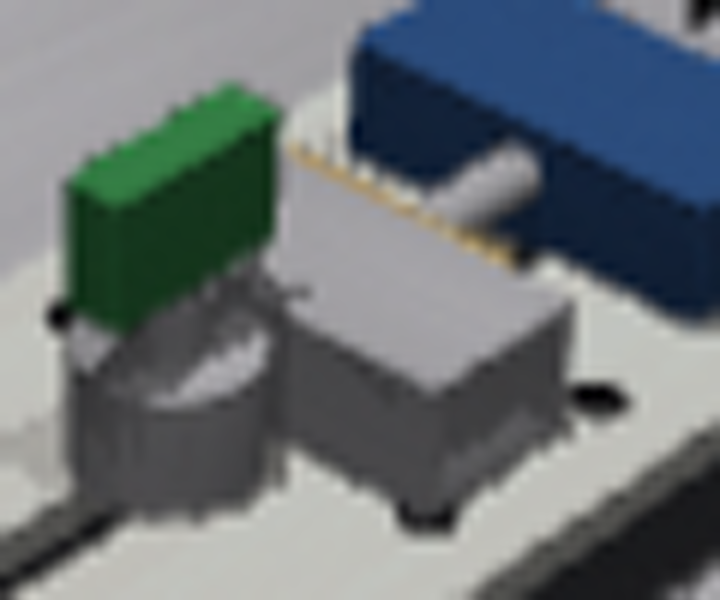

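The red pin shows behind the pad, so it is pushed in. The tube is parallel to the pad and against it, the collar is on the tube, and the grip lies along the slot. Orange is still in the rack and the arm is clear.

```bash
python3 -c "
from station import *
s=read_state();print(s['t'],s['force']);print(close_job())"
```

```text
21.0 [ 0.08329572  0.91275258 -0.61224955]
the job is handed in; nothing more can be done
None
```

I put the green stud's head in the slot, slid the tube home against the pad, and gave the stud its quarter turn while pressing. I then let go, backed away and handed the job in at 21 s of the 69 s allowed.

**Press:** the tube slid at about 2 N and stalled against the pad. While pressing and turning I read 5–9 N. The last press before letting go read about 9 N, just under the 10 N asked for and well below the 18 N limit.

**Last checks that agreed:**
- The red pin's end stands out behind the pad, so the feeler is pushed in.
- The tube lies parallel to and flat on the pad, and the collar is against the tube.
- The grip lies along the slot to within about 1°, so the head is crosswise under the lips.
- The orange stud is still in the rack, and the yellow look-alike was not touched.

**Less than ideal:**
- The tool had tilted about 2–3° by the end of the turn, so I could not press the collar fully flat before letting go. The pictures afterwards show the stud upright on the bed.
- The two cameras differed by about 1–2 mm on the slot's line. I went by the wrist view and by feel, and the head entered without contact.

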